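Clamp the stone and index it to the magnifier

TASK

Swing the open clamp lever of the rotary specimen table fully shut so that its pad holds down the stone lying in the clip block. Then turn the table a quarter turn until it clicks in with the clamped stone straight in front of the round magnifier (not the white card), leaving the lever shut, the stone in its recess and the other things on the desk where they are.

Things in the scene. Friction and masses are not known exactly. Their poses are not given: they have to be found in the camera images.
- table_base: Fixed round grey base, 250 mm across and 24 mm high, of the rotary specimen table. Origin: centre of its underside on the desk; z up (also the table's turning axis); -x points roughly to the robot (to the loading side), +y to the left.
- lamp_front (a point): Middle of the front lower edge of the black lamp panel that hangs over the table on a steel post from the back of the base: panel 100 mm deep (from this edge toward base +x), 90 mm wide, 16 mm thick, underside 260 mm above the desk. It blocks an upright gripper at the open lever; a tool tilted back about 40 degrees, coming from the front, passes below it.
- index_plate (a joint): Turning angle in rad of the aluminium plate (240 mm across, top face 38 mm above the desk) about the base's z, counter-clockwise from above positive. 0 = clip block at the loading side (-x). It clicks in at 0, +1.571 (block at base -y, the right) and -1.571 (block at base +y, the left); stops at +-1.8. About 3 N at a peg takes it out of a click.
- clip_seat (a point): Middle of the recess floor on the black clip block (block 62 x 56 mm, top 62 mm above the desk), where the stone lies. 68 mm from the table's axis. The recess is 40 x 42 mm inside a rim 6 mm high. Its axes turn with the plate; plate -x points outward along the lever.
- stone: The stone to be clamped: smooth blue tumbled stone, 32 x 36 x 20 mm, loose in the recess of the clip block. Origin: centre of its underside.
- clamp_lever (a joint): Angle in rad of the clamp lever: 0 = fully shut (level, pointing outward from the table's axis over the stone), about 1.65 = open (standing up, leaning slightly back). It stays where it is left (about 1 N at the grip moves it); the rubber pad below it meets the stone at about 0.02.
- lever_hinge (a point): Middle of the lever's hinge pin at the inner end of the clip block, 30 mm from the table's axis and 84 mm above the desk. The pin is level and lies across the lever (plate y).
- lever_grip (a point): Middle of the black plastic grip at the lever's end, 98 mm from the hinge pin. The grip is 34 mm long along the lever, 15 mm wide across it (pinch these flat sides, which face along plate +-y) and 12 mm thick; the lever bar is steel, 10 x 6 mm. Shut, the grip hangs in front of the block, its middle 88 mm above the desk.
- peg_left (a point): Grip point of the left turning peg, an upright steel peg on the plate with a round black cap 16 mm across and 14 mm high, top 90 mm above the desk; this point lies 82 mm above the desk, 100 mm from the table's axis, 70 degrees round the plate from the clip block on its left (+y) side at plate angle 0.
- peg_right (a point): The same on the right (-y) side. The right peg is handy for turning the block to the left, the left peg for turning it to the right.
- magnifier: Round magnifier: upright open black ring, 76 mm across with a glass lens, on a short steel stalk with a round foot 50 mm across, 126 mm high in all, fixed to the desk 190 mm to the left or right of the table's axis. Origin: centre of the foot's underside; its lens looks along its own y, toward the table's axis.
- reflector: White square reflector card, 70 x 70 x 4 mm, on the same stalk and foot, 125 mm high, fixed on the other side of the table. Origin: centre of the foot's underside.
- stone_orange: Bystander: orange tumbled stone, 26 x 30 x 18 mm, on the desk. Origin: centre of its underside.
- stone_red: Bystander: dark red tumbled stone, 26 x 38 x 20 mm, on the desk. Origin: centre of its underside.
- loupe: Bystander: folding loupe, 28 x 72 x 15 mm, on the desk. Origin: centre of its underside.
- palm_stone: Bystander: flat brown and yellow mottled palm stone, 52 x 64 x 21 mm, on the desk. Origin: centre of its underside.

How it is judged:
By the outcome, as a careful person would: the job done as asked, in the order asked, and still so for the second after the job is handed in, with the robot touching nothing.
It also fails if it takes over 54 s, if anything falls off the work surface, if the arm or the gripper's body presses on something with over 40 N, if the wrist force passes 120 N, or if a joint passes its speed limit or range.

ROBOT

A 7-joint arm with a two-finger parallel gripper is mounted at the origin on a cart in front of the work surface, level with it; the furniture and walls round the work are solid. World frame = base frame: x ahead of the robot, y to its left, z up, the work surface at z = 0. Lengths are in m, angles in rad, forces in N, time in s.
With the tool pointing down it reaches from about 0.4 to 0.85 m from the base axis. Payload 4.5 kg.
Tool frame: the origin (TCP) lies midway between the tips of the shut fingers; the grasp point (between the pads) lies arm.hold_point_z behind it (arm.hold_point_z is the distance from the TCP to the grasp point, in m); z points along the fingers, y is the line along which they close (so a half turn about z gives the same grasp; the last joint's range is limited). The gripper opens to 85 mm and grips with 20 to 120 N. Pads are 22 mm wide; open, the fingers measure 114 mm over their backs; the gripper's body (76 mm by 85 mm) begins 54 mm behind the grasp point. The pads swing forward as they close: fully open they stand 13 mm farther back than shut.
Start: joints at [-1.193, 0.689, -0.195, 1.565, 0.157, 0.902, -0.215], TCP at [0.211, 0.588, 0.231] pointing down, gripper open.
Joint ranges: [-3.01, 3.01], [-0.46, 2.08], [-1.47, 1.51], [0.13, 2.56], [-1, 4.14], [0.04, 2.09], [-2.66, 2.66]. Speed limits (rad/s): [2.57, 2.57, 3.14, 3.14, 3.14, 3.14, 3.14].

INTERFACE

Orientations are given as a 3x3 rotation matrix whose columns are the frame's x, y, z axes.
In Python, from rig import arm gives the robot as it stands.
- The arm moves only by the tool arm_command, never from a script. Its argument "commands" is a list of rows, each an object of numbers: "gripper": the opening, from 0 (shut) to 1 (fully open); "tx", "ty", "tz": the shift along the tool's x, y, z in cm; "ax", "ay", "az": the turn, a rotation vector about the tool's x, y, z in rad. In form: [{"gripper": .., "tx": .., "ty": .., "tz": .., "ax": .., "ay": .., "az": ..}, ...]. A call has 1 to 20 rows; each row is the pose to reach, as a shift and turn from the pose commanded when the call began, along the tool's axes at that moment; what a row does not reach only later rows make up. A row lasts 1/8 s, in which the tool goes at most 62.5 mm and 10.7 degrees, less where a joint would pass 70% of its speed; a pose out of reach is approached as far as the arm can. A call with a gripper value outside its range is refused whole. The fingers move at their own pace and stop on an object; the grip force is fixed at half the most. Time passes only in rows, so rows that repeat a pose let the fingers close. It gives the time, the measured TCP pose, the force, the opening and the grip force at its end, in the units of the state.
- arm.get_obs(): the state, without advancing time (a new reading comes with each control period).
- arm.snapshot(name): name is "scene" or "top" or "wrist"; returns the picture (384x512x3 uint8, red, green, blue); there is no depth.
- arm.camera_params(name): a dict with "fx", "fy", "cx", "cy" (pixels), "world_to_cam" (4x4, takes a point from world to camera coordinates); the wrist camera has in their place "T_tool_cam" (4x4, takes a point from camera to tool coordinates, whose origin is the TCP and whose axes are the flange's). Camera axes: x right, y down, z forward; pixel columns grow to the right and rows downward; lengths in m; the calibration is good to about 2 mm. The wrist camera is an equidistant fisheye: a pixel r from the principal point sees the ray r / f radians off the axis. A picture is of the moment at which its call begins: read the wrist's pose just before it. camera_params takes no time and is no camera call.
- arm.sign_off(): hands the job in; it is judged then, once.
Trained networks look in the newest picture that a camera, given by its name, has taken for a name from the list of things; names that differ only in an ending like _2 or _b are one class to them, and where a whole thing is asked for, a point or a joint stands for the part that bears it (a point fixed in the world has none). Each returns a list of dicts, best first, with "confidence" (0 to 1); they miss things now and then, are a little off and sometimes report something else, mostly with a low value. They report only what shows in the picture. A call takes as long as a camera call.
- arm.look_for(target, camera): "uv" ([column, row] in pixels, amid what is visible of it).
The state is a dict: "time": time; "q": joint angles; "qvel": joint speeds; "joint_efforts": joint torques, N m; "position": TCP position; "tcp_rot": TCP orientation; "contact_force": force on the tool from outside, world axes, zero at the start; "ft_torque": the same for the moment, N m; "finger_gap": finger opening in m; "grip_force": force on a finger pad.
Only numpy, scipy, OpenCV 4.12 (cv2) and the standard library are available. Lean on these libraries where they do the work, as an engineer would, in place of code of your own. Each camera call takes 0.05 s, during which the arm holds its last target. There are 200 camera calls.

## Working session

There is one attempt and no reset: what is moved stays moved. The work goes in short steps, Python scripts to look and compute and a tool call to move; the robot and the scene stay as the last step left them, time stands still between calls to the robot, and variables do not carry over. Pictures are saved under pics/ and viewed, at most 10 in all, crops included, and the job is handed in when it is done.

Besides the shell and the picture viewer there is one more tool, called after "Emit:" by a JSON object that holds its "method" and its "body". arm_command: Moves the arm, as the interface text tells. Its arguments: {"type":"object","properties":{"commands":{"type":"array"}},"required":["commands"]}

```bash
mkdir -p pics; ls
python3 - <<'E'
from rig import arm
import cv2,numpy as np
np.set_printoptions(precision=4,suppress=True)
o=arm.get_obs(); print(o['time'],o['position'],o['tcp_rot'],arm.hold_point_z)
for c in ['scene','top']:
    im=arm.snapshot(c); cv2.imwrite(f'pics/{c}0.png',im[:,:,::-1])
    for t in ['table_base','lamp_front','clip_seat','stone','lever_hinge','lever_grip','peg_left','peg_right','magnifier','reflector','index_plate']:
        r=arm.look_for(t,c); print(c,t,[(np.round(d['uv'],1).tolist(),round(d['confidence'],2)) for d in r[:3]])
    p=arm.camera_params(c); print(p['fx'],p['fy'],p['cx'],p['cy']); print(np.array(p['world_to_cam']))
E
```

```text
pics
0.0 [0.2105 0.5878 0.2305] [[-0.9415  0.337  -0.0005]
 [ 0.337   0.9415 -0.0018]
 [-0.0002 -0.0018 -1.    ]] 0.0187
scene table_base [([266.5, 194.4], 0.72), ([281.0, 229.2], 0.59)]
scene lamp_front [([284.1, 230.1], 0.78)]
scene clip_seat [([272.0, 235.4], 0.83)]
scene stone [([247.2, 229.7], 0.7)]
scene lever_hinge [([274.2, 238.8], 0.93)]
scene lever_grip [([266.0, 195.5], 0.6)]
scene peg_left [([274.5, 238.0], 0.65)]
scene peg_right [([272.7, 233.2], 0.74)]
scene magnifier [([238.8, 185.8], 0.74), ([266.8, 194.6], 0.52), ([283.2, 229.0], 0.3)]
scene reflector []
scene index_plate [([275.4, 237.3], 0.84)]
383.76224715502536 383.76224715502536 254.2558942845782 194.52522887494763
[[ 0.7416 -0.6705 -0.0225 -0.4146]
 [-0.3336 -0.3394 -0.8795  0.3535]
 [ 0.582   0.6597 -0.4754  0.5539]
 [ 0.      0.      0.      1.    ]]
top table_base [([252.7, 166.1], 0.9), ([245.0, 169.4], 0.54)]
top lamp_front [([245.3, 169.6], 0.7), ([254.5, 166.4], 0.61)]
top clip_seat [([250.8, 175.7], 0.74)]
top stone [([241.0, 194.5], 0.73)]
top lever_hinge [([249.4, 175.8], 0.7)]
top lever_grip []
top peg_left []
top peg_right [([252.0, 175.5], 0.57)]
top magnifier [([172.1, 153.9], 0.81)]
top reflector [([324.1, 189.6], 0.68)]
top index_plate [([244.3, 176.7], 0.97)]
469.283815009229 469.283815009229 255.11447828043342 187.0714820070104
[[ 0.0237 -0.9995  0.0206 -0.0052]
 [-0.9838 -0.027  -0.1772  0.6076]
 [ 0.1777 -0.016  -0.984   1.0664]
 [ 0.      0.      0.      1.    ]]
```

View pics/scene0.png

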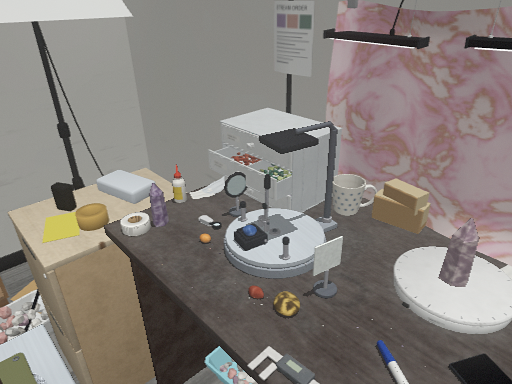

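View pics/top0.png

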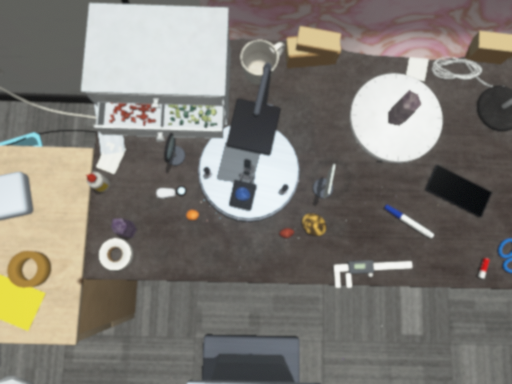

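The scene view shows the magnifier to the left of the table (238,186) and the white card to the right (327,258), so the block has to go left, using the right peg. I'll enlarge both views to get points.

Run:
```python
import cv2,numpy as np
a=cv2.imread('pics/top0.png')[90:240,150:350]; b=cv2.imread('pics/scene0.png')[155:305,210:360]
cv2.imwrite('pics/topc.png',cv2.resize(a,None,fx=4,fy=4,interpolation=cv2.INTER_CUBIC))
cv2.imwrite('pics/scenec.png',cv2.resize(b,None,fx=4,fy=4,interpolation=cv2.INTER_CUBIC))
```

```text
(no output)
```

View pics/topc.png

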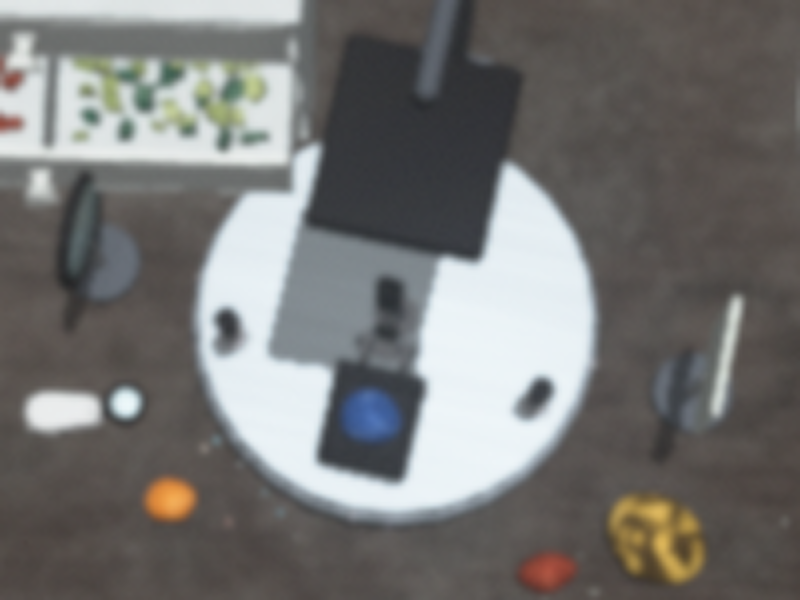

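View pics/scenec.png

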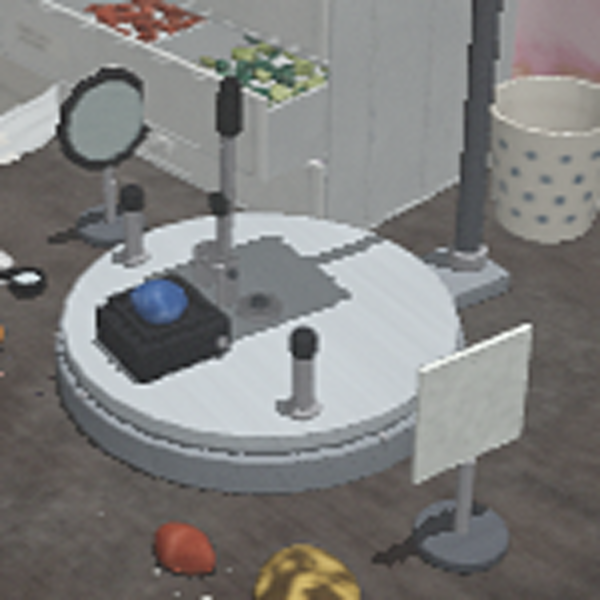

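```bash
cat > h.py <<'E'
from rig import arm
import numpy as np
from scipy.optimize import least_squares
from scipy.spatial.transform import Rotation as R
np.set_printoptions(precision=4,suppress=True)
def proj(c,P):
    p=arm.camera_params(c); q=np.array(p['world_to_cam'])@np.r_[P,1]
    return np.array([p['fx']*q[0]/q[2]+p['cx'],p['fy']*q[1]/q[2]+p['cy']])
E
python3 - <<'E'
from h import *
S=lambda u,v:('scene',np.array([210+u/4,155+v/4])); T=lambda u,v:('top',np.array([150+u/4,90+v/4]))
L=[-.0342,.094,.083];Rp=[-.0342,-.094,.083];st=[-.068,0,.066]
obs=[(L,S(131,198)),(L,T(228,318)),(Rp,S(303,343)),(Rp,T(541,389)),(st,S(160,300)),(st,T(371,415)),('g',S(229,105)),('g',T(390,293)),
 ([0,.190,0],S(107,226)),([0,.190,0],T(103,262)),([0,-.190,0],S(462,537)),([0,-.190,0],T(692,390)),
 ([-.037,-.028,.062],T(402,478)) if 0 else ([-.099,-.028,.062],T(402,480)),([-.099,.028,.062],T(320,462))]
def W(v,b):
    x,y,f,th=v
    if isinstance(b,str):
        b=[-.03-.098*np.cos(th)+.004*np.sin(th),0,.084+.098*np.sin(th)+.004*np.cos(th)]
    c,s=np.cos(f),np.sin(f); return np.array([x+c*b[0]-s*b[1],y+s*b[0]+c*b[1],b[2]])
fun=lambda v:np.concatenate([proj(c,W(v,b))-uv for b,(c,uv) in obs])
r=least_squares(fun,[.63,0,-.2,1.65],loss='soft_l1')
print(r.x); print(fun(r.x).reshape(-1,2))
for n,b in [('grip','g'),('hinge',[-.03,0,.084]),('pegL',L),('pegR',Rp),('seat',st),('mag',[0,.19,0]),('refl',[0,-.19,0])]: print(n,W(r.x,b))
p=arm.camera_params('top');c=np.linalg.inv(np.array(p['world_to_cam']))[:3,3];print('topcam',c)
# lamp front from top pixel at z=.276
w=np.array(p['world_to_cam']);d=w[:3,:3].T@np.array([(150+393/4-p['cx'])/p['fx'],(90+241/4-p['cy'])/p['fy'],1]);print('lamp',c+d*(.27-c[2])/d[2])
E
```

```text
[ 0.6545  0.0274 -0.1889  1.6306]
[[ 0.6198 -0.1989]
 [-0.8826  0.9797]
 [ 1.0524 -0.2179]
 [-0.3849  0.2328]
 [ 1.1672  1.4709]
 [-0.4006  0.3717]
 [ 0.9229  0.524 ]
 [-0.6404  0.4156]
 [ 1.3175  0.7461]
 [-0.8927  1.0145]
 [ 0.4161  0.6776]
 [-0.7676  0.7946]
 [ 0.6489 -0.3713]
 [-2.1079 -0.9191]]
grip [0.6347 0.0312 0.1816]
hinge [0.625  0.0331 0.084 ]
pegL [0.6385 0.1262 0.083 ]
pegR [ 0.6033 -0.0585  0.083 ]
seat [0.5877 0.0402 0.066 ]
mag [0.6902 0.2141 0.    ]
refl [ 0.6188 -0.1592  0.    ]
topcam [0.4084 0.0283 1.157 ]
lamp [0.641 0.029 0.27 ]
```

```bash
cat >> h.py <<'E'
X0=np.array([.6545,.0274,0]);F=-.1889
RB=R.from_euler('z',F).as_matrix()
bx,by,ez=RB[:,0],RB[:,1],np.array([0,0,1.])
B=lambda b:X0+RB@np.array(b)
toB=lambda p:RB.T@(np.array(p)-X0)
def tool(tilt,yaw=0):  # tilt back in deg, yaw rad about world z
    t=np.radians(tilt);m=R.from_euler('z',yaw).as_matrix()
    z=m@(np.sin(t)*bx-np.cos(t)*ez);y=m@by
    return np.c_[np.cross(y,z),y,z]
def rel(pos,Rt,name=''):
    o=arm.get_obs();R0=np.array(o['tcp_rot'])
    print(name,'t cm',np.round(100*R0.T@(pos-np.array(o['position'])),2),'a',np.round(R.from_matrix(R0.T@Rt).as_rotvec(),3))
def lever(th): return B([-.03-.098*np.cos(th)+.004*np.sin(th),0,.084+.098*np.sin(th)+.004*np.cos(th)])
hz=.0187
E
python3 - <<'E'
from h import *
Rt=tool(50); g=lever(1.63)+hz*Rt[:,2]
print(g); rel(g-.11*Rt[:,2],Rt,'pre'); rel(g,Rt,'grasp')
E
```

```text
[0.6487 0.0285 0.1696]
pre t cm [-51.79 -39.25  -0.9 ] a [-0.068 -0.871 -0.145]
grasp t cm [-60.12 -37.95   6.17] a [-0.068 -0.871 -0.145]
```

Emit:
{"method": "arm_command", "body": {"commands": [{"gripper":0.6,"tx":-26,"ty":-19.6,"tz":-2,"ax":-0.034,"ay":-0.435,"az":-0.07},{"gripper":0.6,"tx":-26,"ty":-19.6,"tz":-2,"ax":-0.034,"ay":-0.435,"az":-0.07},{"gripper":0.6,"tx":-26,"ty":-19.6,"tz":-2,"ax":-0.034,"ay":-0.435,"az":-0.07},{"gripper":0.6,"tx":-26,"ty":-19.6,"tz":-2,"ax":-0.034,"ay":-0.435,"az":-0.07},{"gripper":0.6,"tx":-51.8,"ty":-39.25,"tz":-0.9,"ax":-0.068,"ay":-0.871,"az":-0.145},{"gripper":0.6,"tx":-51.8,"ty":-39.25,"tz":-0.9,"ax":-0.068,"ay":-0.871,"az":-0.145},{"gripper":0.6,"tx":-51.8,"ty":-39.25,"tz":-0.9,"ax":-0.068,"ay":-0.871,"az":-0.145},{"gripper":0.6,"tx":-51.8,"ty":-39.25,"tz":-0.9,"ax":-0.068,"ay":-0.871,"az":-0.145},{"gripper":0.6,"tx":-51.8,"ty":-39.25,"tz":-0.9,"ax":-0.068,"ay":-0.871,"az":-0.145},{"gripper":0.6,"tx":-51.8,"ty":-39.25,"tz":-0.9,"ax":-0.068,"ay":-0.871,"az":-0.145},{"gripper":0.6,"tx":-51.8,"ty":-39.25,"tz":-0.9,"ax":-0.068,"ay":-0.871,"az":-0.145},{"gripper":0.6,"tx":-51.8,"ty":-39.25,"tz":-0.9,"ax":-0.068,"ay":-0.871,"az":-0.145},{"gripper":0.6,"tx":-51.8,"ty":-39.25,"tz":-0.9,"ax":-0.068,"ay":-0.871,"az":-0.145},{"gripper":0.6,"tx":-51.8,"ty":-39.25,"tz":-0.9,"ax":-0.068,"ay":-0.871,"az":-0.145},{"gripper":0.6,"tx":-51.8,"ty":-39.25,"tz":-0.9,"ax":-0.068,"ay":-0.871,"az":-0.145},{"gripper":0.6,"tx":-51.8,"ty":-39.25,"tz":-0.9,"ax":-0.068,"ay":-0.871,"az":-0.145}]}}

```text
time: 3.2
position: [0.5658, 0.0466, 0.2402]
tcp_rot: [[-0.632, 0.184, 0.753], [0.119, 0.983, -0.14], [-0.766, 0.001, -0.643]]
contact_force: [-0.8, -0.4, -0.1]
finger_gap: 0.0508
grip_force: 0.0
```

Run:
```python
from h import *
import cv2
Rt=tool(50); g=lever(1.63)+hz*Rt[:,2]
o=arm.get_obs();print(o['time'],o['position'],o['q'],o['finger_gap']);rel(g-.11*Rt[:,2],Rt,'pre'); rel(g,Rt,'grasp')
im=arm.snapshot('wrist');cv2.imwrite('pics/w1.png',im[:,:,::-1])
for t in ['lever_grip','lever_hinge','stone','peg_right','peg_left']: print(t,[(np.round(d['uv'],1),round(d['confidence'],2)) for d in arm.look_for(t,'wrist')[:2]])
p=arm.camera_params('wrist');print(p);Tc=np.array(p['T_tool_cam'])
R0=np.array(o['tcp_rot'])
for n,P in [('grip',lever(1.63)),('hinge',B([-.03,0,.084])),('stone',B([-.068,0,.066])),('pegR',B([-.0342,-.094,.083])),('pegL',B([-.0342,.094,.083]))]:
    q=Tc[:3,:3].T@(R0.T@(P-np.array(o['position']))-Tc[:3,3]); a=np.arctan2(np.hypot(q[0],q[1]),q[2]);h=np.hypot(q[0],q[1])
    print(n,p['cx']+p['fx']*a*q[0]/h,p['cy']+p['fy']*a*q[1]/h)
```

```text
3.2 [0.5658 0.0466 0.2402] [-0.4999  0.6475  0.1213  2.5385  2.6266  0.869  -1.6815] 0.05075544705757821
pre t cm [-0.04 -0.23  0.04] a [ 0.004 -0.     0.002]
grasp t cm [-0.04 -0.27 11.04] a [ 0.004 -0.     0.002]
lever_grip [(array([251.2, 159.8]), 0.87)]
lever_hinge [(array([253.7,  70.6]), 0.68)]
stone [(array([256.7,  60.1]), 0.9)]
peg_right [(array([252.4,  72.3]), 0.86)]
peg_left [(array([256.1,  74.8]), 0.88)]
{'fx': 297.3186396354542, 'fy': 297.3186396354542, 'cx': 256.5916332193802, 'cy': 192.95572404759758, 'T_tool_cam': array([[-0.0009, -0.9619, -0.2734,  0.07  ],
       [ 1.    , -0.0008, -0.0002,  0.0009],
       [-0.    , -0.2734,  0.9619, -0.1412],
       [ 0.    ,  0.    ,  0.    ,  1.    ]])}
grip 252.34575472021706 197.8637334490585
hinge 252.8089971505597 99.61705740045826
stone 252.6631137379873 57.48441457939049
pegR 156.9695817921175 99.39326417019421
pegL 349.129351576065 99.10104877566089
```

View pics/w1.png

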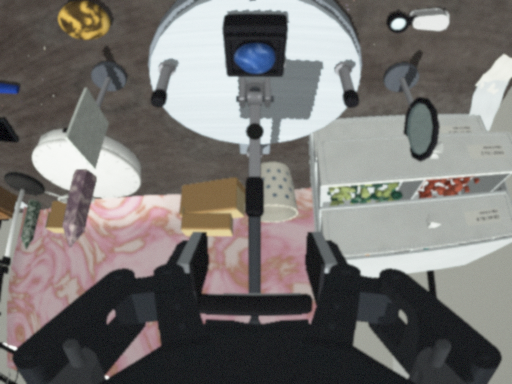

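The wrist view shows the grip at (254,195), the hinge at about (254,100) and the pegs at (160,97) and (350,98). All are within about 3 px of prediction, so I'm going in for the grasp.

Emit:
{"method": "arm_command", "body": {"commands": [{"gripper":0.6,"tx":0,"ty":-0.15,"tz":4,"ax":0,"ay":0,"az":0},{"gripper":0.6,"tx":0,"ty":-0.15,"tz":8,"ax":0,"ay":0,"az":0},{"gripper":0.6,"tx":0,"ty":-0.15,"tz":11,"ax":0,"ay":0,"az":0},{"gripper":0.6,"tx":0,"ty":-0.15,"tz":11,"ax":0,"ay":0,"az":0},{"gripper":0.15,"tx":0,"ty":-0.15,"tz":11,"ax":0,"ay":0,"az":0},{"gripper":0.0,"tx":0,"ty":-0.15,"tz":11,"ax":0,"ay":0,"az":0},{"gripper":0.0,"tx":0,"ty":-0.15,"tz":11,"ax":0,"ay":0,"az":0},{"gripper":0.0,"tx":0,"ty":-0.15,"tz":11,"ax":0,"ay":0,"az":0}]}}

```text
time: 4.5
position: [0.6485, 0.0289, 0.1702]
tcp_rot: [[-0.631, 0.184, 0.754], [0.12, 0.983, -0.14], [-0.767, 0.002, -0.642]]
contact_force: [-2.8, 3.5, 5.5]
finger_gap: 0.0135
grip_force: 60.1
```

Run:
```python
from h import *
o=arm.get_obs();print(o['time'],o['q'],o['finger_gap'],o['grip_force'],o['contact_force'],toB(o['position']))
d=np.array(o['position'])-(lever(1.63)+hz*tool(50)[:,2])
print('off',d)
for th,ti in [(1.63,50),(1.45,46),(1.27,42),(1.1,38),(.9,33),(.7,28),(.5,23),(.3,18),(.12,14),(0.0,12)]:
    Rt=tool(ti); rel(lever(th)+hz*Rt[:,2]+d*.5,Rt,th)
```

```text
4.5 [-0.3646  0.8333  0.1056  2.3556  2.7405  0.8804 -1.6897] 0.013512950453648582 60.05728304386139 [-2.8132  3.4676  5.547 ] [-0.0062  0.0003  0.1702]
off [-0.0002  0.0004  0.0007]
1.63 t cm [ 0.02 -0.02  0.03] a [0.004 0.001 0.001]
1.45 t cm [ 1.27 -0.01 -1.33] a [0.004 0.071 0.001]
1.27 t cm [ 2.74 -0.   -2.49] a [0.004 0.14  0.001]
1.1 t cm [ 4.31 -0.   -3.35] a [0.004 0.21  0.001]
0.9 t cm [ 6.31  0.   -4.05] a [0.004 0.297 0.001]
0.7 t cm [ 8.4   0.01 -4.39] a [0.004 0.385 0.001]
0.5 t cm [10.5   0.01 -4.34] a [0.004 0.472 0.002]
0.3 t cm [12.54  0.01 -3.93] a [0.003 0.559 0.002]
0.12 t cm [14.24  0.01 -3.24] a [0.003 0.629 0.002]
0.0 t cm [15.26  0.01 -2.62] a [0.003 0.664 0.002]
```

Emit:
{"method": "arm_command", "body": {"commands": [{"gripper":0,"tx":0.64,"ty":0,"tz":-0.65,"ax":0,"ay":0.036,"az":0},{"gripper":0,"tx":1.27,"ty":0,"tz":-1.33,"ax":0,"ay":0.071,"az":0},{"gripper":0,"tx":2.0,"ty":0,"tz":-1.94,"ax":0,"ay":0.105,"az":0},{"gripper":0,"tx":2.74,"ty":0,"tz":-2.49,"ax":0,"ay":0.14,"az":0},{"gripper":0,"tx":3.5,"ty":0,"tz":-2.95,"ax":0,"ay":0.175,"az":0},{"gripper":0,"tx":4.31,"ty":0,"tz":-3.35,"ax":0,"ay":0.21,"az":0},{"gripper":0,"tx":5.3,"ty":0,"tz":-3.75,"ax":0,"ay":0.253,"az":0},{"gripper":0,"tx":6.31,"ty":0,"tz":-4.05,"ax":0,"ay":0.297,"az":0},{"gripper":0,"tx":6.31,"ty":0,"tz":-4.05,"ax":0,"ay":0.297,"az":0}]}}

```text
time: 5.62
position: [0.5827, 0.0407, 0.1504]
tcp_rot: [[-0.818, 0.188, 0.544], [0.159, 0.982, -0.101], [-0.553, 0.003, -0.833]]
contact_force: [1.8, 1.8, 7.6]
finger_gap: 0.014
grip_force: 61.2
```

Run:
```python
from h import *
o=arm.get_obs();print(o['time'],o['q'],o['finger_gap'],o['grip_force'],o['contact_force'],o['ft_torque'],toB(o['position']))
for th,ti in [(.9,33),(.7,28),(.5,23),(.3,18),(.12,14),(0.0,12)]:
    Rt=tool(ti); rel(lever(th)+hz*Rt[:,2],Rt,th)
```

```text
5.625 [-0.3642  0.7252  0.1119  2.3262  2.7198  0.4704 -1.6303] 0.014029072313694475 61.19519770145416 [1.8176 1.808  7.5765] [ 0.3847 -1.168   0.4683] [-0.073  -0.0004  0.1504]
0.9 t cm [ 0.54  0.04 -0.02] a [ 0.003  0.011 -0.002]
0.7 t cm [2.64 0.03 0.25] a [ 0.003  0.098 -0.002]
0.5 t cm [4.65 0.02 0.89] a [ 0.003  0.185 -0.002]
0.3 t cm [6.48 0.02 1.87] a [ 0.003  0.272 -0.002]
0.12 t cm [7.92 0.01 3.01] a [ 0.003  0.342 -0.002]
0.0 t cm [8.72 0.01 3.89] a [ 0.003  0.377 -0.002]
```

Run:
```python
from h import *
for th,ti in [(.8,33),(.7,32),(.6,31),(.5,30),(.4,29),(.3,28),(.2,27),(.1,26),(0.0,26)]:
    Rt=tool(ti); rel(lever(th)+hz*Rt[:,2],Rt,th)
```

```text
0.8 t cm [1.52 0.03 0.07] a [ 0.003  0.011 -0.002]
0.7 t cm [2.51 0.03 0.26] a [ 0.003  0.028 -0.002]
0.6 t cm [3.48 0.03 0.54] a [ 0.003  0.045 -0.002]
0.5 t cm [4.42 0.02 0.92] a [ 0.003  0.063 -0.002]
0.4 t cm [5.32 0.02 1.38] a [ 0.003  0.08  -0.002]
0.3 t cm [6.16 0.02 1.93] a [ 0.003  0.098 -0.002]
0.2 t cm [6.95 0.01 2.55] a [ 0.003  0.115 -0.002]
0.1 t cm [7.67 0.01 3.24] a [ 0.003  0.133 -0.002]
0.0 t cm [8.28 0.01 4.01] a [ 0.003  0.133 -0.002]
```

Emit:
{"method": "arm_command", "body": {"commands": [{"gripper":0,"tx":1.2,"ty":0,"tz":0.07,"ax":0,"ay":0.01,"az":0},{"gripper":0,"tx":2.2,"ty":0,"tz":0.26,"ax":0,"ay":0.028,"az":0},{"gripper":0,"tx":3.15,"ty":0,"tz":0.54,"ax":0,"ay":0.045,"az":0},{"gripper":0,"tx":4.1,"ty":0,"tz":0.92,"ax":0,"ay":0.063,"az":0},{"gripper":0,"tx":4.1,"ty":0,"tz":0.92,"ax":0,"ay":0.063,"az":0}]}}

```text
time: 6.25
position: [0.5514, 0.0458, 0.1181]
tcp_rot: [[-0.854, 0.188, 0.486], [0.164, 0.982, -0.092], [-0.494, 0.001, -0.869]]
contact_force: [2.4, -0.8, 1.6]
finger_gap: 0.0139
grip_force: 58.3
```

Run:
```python
from h import *
o=arm.get_obs();print(o['time'],o['q'],o['finger_gap'],o['grip_force'],o['contact_force'],o['ft_torque'],toB(o['position']))
for th,ti in [(.5,30),(.4,29),(.3,28),(.2,27),(.1,26),(0.0,26)]:
    Rt=tool(ti); rel(lever(th)+hz*Rt[:,2],Rt,th)
```

```text
6.25 [-0.3508  0.7706  0.0688  2.3679  2.7275  0.4924 -1.6587] 0.013948694169615602 58.31782042980194 [ 2.402  -0.7691  1.5542] [ 0.3075 -0.5358  0.2819] [-0.1048 -0.0013  0.1181]
0.5 t cm [-0.01  0.13 -0.01] a [ 0.001 -0.006 -0.001]
0.4 t cm [0.85 0.12 0.51] a [ 0.001  0.011 -0.001]
0.3 t cm [1.66 0.12 1.11] a [ 0.001  0.029 -0.001]
0.2 t cm [2.4  0.12 1.79] a [ 0.001  0.046 -0.001]
0.1 t cm [3.07 0.12 2.53] a [ 0.001  0.063 -0.001]
0.0 t cm [3.63 0.12 3.34] a [ 0.001  0.063 -0.001]
```

Emit:
{"method": "arm_command", "body": {"commands": [{"gripper":0,"tx":0.85,"ty":0.05,"tz":0.5,"ax":0,"ay":0.01,"az":0},{"gripper":0,"tx":1.65,"ty":0.1,"tz":1.1,"ax":0,"ay":0.03,"az":0},{"gripper":0,"tx":2.4,"ty":0.1,"tz":1.8,"ax":0,"ay":0.045,"az":0},{"gripper":0,"tx":3.05,"ty":0.1,"tz":2.5,"ax":0,"ay":0.06,"az":0},{"gripper":0,"tx":3.6,"ty":0.1,"tz":3.3,"ax":0,"ay":0.06,"az":0},{"gripper":0,"tx":3.6,"ty":0.1,"tz":3.4,"ax":0,"ay":0.06,"az":0},{"gripper":0,"tx":3.6,"ty":0.1,"tz":3.4,"ax":0,"ay":0.06,"az":0}]}}

```text
time: 7.12
position: [0.5349, 0.0492, 0.0698]
tcp_rot: [[-0.883, 0.189, 0.429], [0.17, 0.982, -0.083], [-0.437, -0.0, -0.899]]
contact_force: [-0.1, -1.0, 2.6]
finger_gap: 0.0136
grip_force: 63.0
```

Run:
```python
from h import *
o=arm.get_obs();print(o['time'],o['q'],o['finger_gap'],o['contact_force'],toB(o['position']))
for th in (.1,.05,0,-.05): rel(lever(th)+hz*tool(26)[:,2],tool(26),th)
```

```text
7.125 [-0.3201  0.8645  0.0209  2.3708  2.748   0.53   -1.6862] 0.013611812962204402 [-0.1221 -1.0135  2.612 ] [-0.1215 -0.001   0.0698]
0.1 t cm [-0.73  0.1  -0.89] a [-0.001 -0.002 -0.001]
0.05 t cm [-0.46  0.1  -0.48] a [-0.001 -0.002 -0.001]
0 t cm [-0.22  0.1  -0.05] a [-0.001 -0.002 -0.001]
-0.05 t cm [0.   0.1  0.39] a [-0.001 -0.002 -0.001]
```

Emit:
{"method": "arm_command", "body": {"commands": [{"gripper":0,"tx":0.1,"ty":0.05,"tz":0.3,"ax":0,"ay":0,"az":0},{"gripper":0,"tx":0.2,"ty":0.05,"tz":0.6,"ax":0,"ay":0,"az":0},{"gripper":0,"tx":0.2,"ty":0.05,"tz":0.6,"ax":0,"ay":0,"az":0}]}}

```text
time: 7.5
position: [0.5351, 0.05, 0.0634]
tcp_rot: [[-0.884, 0.188, 0.428], [0.169, 0.982, -0.082], [-0.436, -0.0, -0.9]]
contact_force: [-1.5, 0.1, 2.8]
finger_gap: 0.014
grip_force: 65.0
```

Run:
```python
from h import *
o=arm.get_obs();print(o['time'],o['contact_force'],toB(o['position']))
for th in (.05,0,-.05): rel(lever(th)+hz*tool(26)[:,2],tool(26),th)
import cv2
im=arm.snapshot('scene');cv2.imwrite('pics/s2.png',cv2.resize(im[155:285,200:330,::-1],None,fx=4,fy=4,interpolation=cv2.INTER_CUBIC))
```

```text
7.5 [-1.5334  0.0506  2.797 ] [-0.1216 -0.0002  0.0634]
0.05 t cm [-0.74  0.02 -1.05] a [-0.    -0.003  0.   ]
0 t cm [-0.5   0.02 -0.63] a [-0.    -0.003  0.   ]
-0.05 t cm [-0.28  0.02 -0.19] a [-0.    -0.003  0.   ]
```

View pics/s2.png

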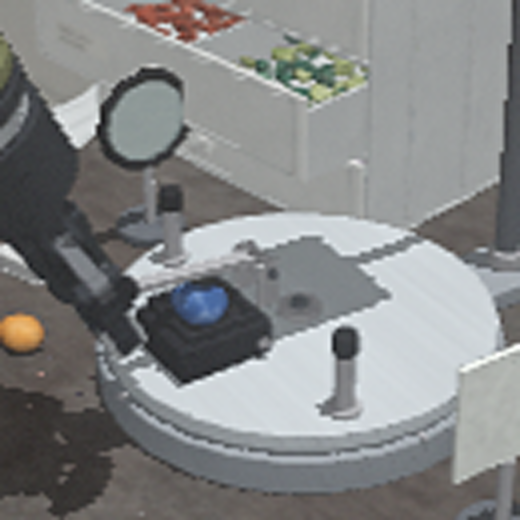

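The arm holds the grip end and the lever bar runs from about (250,250) to (135,290) in the crop, which looks high. I'll compare that with the projected shut lever.

Run:
```python
from h import *
for th in (0,.1,.2,.3,.4):
    print(th,[np.round((proj('scene',B([-.03-s*np.cos(th),0,.084+s*np.sin(th)]))-[200,155])*4) .tolist() for s in (0,.038,.08)])
print('stone top',(proj('scene',B([-.068,0,.076]))-[200,155])*4, 'pegR',(proj('scene',B([-.0342,-.094,.083]))-[200,155])*4)
for c in (0,.05,.1): print((proj('scene',B([-.03,0,.084-c/2]))-[200,155])*4)
```

```text
0 [[260.0, 260.0], [204.0, 280.0], [140.0, 302.0]]
0.1 [[260.0, 260.0], [204.0, 274.0], [140.0, 290.0]]
0.2 [[260.0, 260.0], [205.0, 268.0], [141.0, 278.0]]
0.3 [[260.0, 260.0], [206.0, 262.0], [144.0, 265.0]]
0.4 [[260.0, 260.0], [208.0, 256.0], [147.0, 252.0]]
stone top [204.2633 291.466 ] pegR [347.2635 342.1559]
[259.5399 260.3872]
[259.9338 296.0846]
[260.3175 330.863 ]
```

Emit:
{"method": "arm_command", "body": {"commands": [{"gripper":0.4,"tx":-0.2,"ty":0,"tz":-0.5,"ax":0,"ay":0,"az":0},{"gripper":0.4,"tx":-0.2,"ty":0,"tz":-0.5,"ax":0,"ay":0,"az":0},{"gripper":0.4,"tx":-0.2,"ty":0,"tz":-0.5,"ax":0,"ay":0,"az":0},{"gripper":0.4,"tx":-0.2,"ty":0,"tz":-4,"ax":0,"ay":0,"az":0},{"gripper":0.4,"tx":-0.2,"ty":0,"tz":-8,"ax":0,"ay":0,"az":0},{"gripper":0,"tx":-0.2,"ty":0,"tz":-8,"ax":0,"ay":0,"az":0},{"gripper":0,"tx":-0.2,"ty":0,"tz":-8,"ax":0,"ay":0,"az":0},{"gripper":0,"tx":-0.2,"ty":0,"tz":-8,"ax":0,"ay":0,"az":0}]}}

```text
time: 8.55
position: [0.5037, 0.0562, 0.1356]
tcp_rot: [[-0.884, 0.188, 0.429], [0.169, 0.982, -0.082], [-0.437, 0.0, -0.9]]
contact_force: [-0.5, 0.5, -0.3]
finger_gap: -0.0002
grip_force: 0.0
```

Run:
```python
from h import *
import cv2
o=arm.get_obs();print(o['time'],o['q'],o['contact_force'],toB(o['position']))
a=arm.snapshot('scene')[180:270,210:330,::-1];b=arm.snapshot('wrist')[:,:,::-1]
a=cv2.resize(a,(512,384),interpolation=cv2.INTER_CUBIC);c=np.zeros((576,512,3),np.uint8)
cv2.imwrite('pics/s3.png',cv2.resize(np.hstack([a,b]),(800,300),interpolation=cv2.INTER_AREA))
Rt=tool(24)
for z in (.115,.094,.088): rel(B([-.122,0,z]),Rt,z)
```

```text
8.55 [-0.3979  0.6978  0.0772  2.43    2.6928  0.4153 -1.658 ] [-0.469   0.5137 -0.2756] [-0.1535 -0.      0.1356]
0.115 t cm [-1.95  0.01  3.24] a [-0.     0.033 -0.   ]
0.094 t cm [-1.04  0.01  5.13] a [-0.     0.033 -0.   ]
0.088 t cm [-0.77  0.01  5.67] a [-0.     0.033 -0.   ]
```

View pics/s3.png

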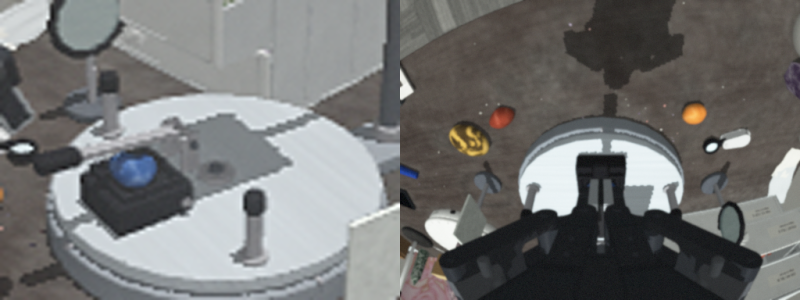

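The left crop shows the lever nearly level over the stone, with the grip at about (58,162). The wrist view shows the bystanders untouched. Next I'll press from above with shut fingers to make sure it is fully closed.

Emit:
{"method": "arm_command", "body": {"commands": [{"gripper":0,"tx":-1.95,"ty":0,"tz":3.2,"ax":0,"ay":0.03,"az":0},{"gripper":0,"tx":-1.5,"ty":0,"tz":4.2,"ax":0,"ay":0.03,"az":0},{"gripper":0,"tx":-1.04,"ty":0,"tz":5.1,"ax":0,"ay":0.03,"az":0},{"gripper":0,"tx":-0.9,"ty":0,"tz":5.4,"ax":0,"ay":0.03,"az":0},{"gripper":0,"tx":-0.9,"ty":0,"tz":5.4,"ax":0,"ay":0.03,"az":0}]}}

```text
time: 9.28
position: [0.5354, 0.0501, 0.0955]
tcp_rot: [[-0.892, 0.187, 0.41], [0.171, 0.982, -0.076], [-0.417, 0.002, -0.909]]
contact_force: [-10.4, 1.0, 40.8]
finger_gap: 0.0
grip_force: 20.1
```

Run:
```python
from h import *
o=arm.get_obs();print(o['time'],o['contact_force'],o['ft_torque'],toB(o['position']))
```

```text
9.275 [-10.3848   1.0138  40.758 ] [-0.2456 -1.0242 -0.0408] [-0.1213 -0.      0.0955]
```

It's hard shut: 40 N with the tip at 95 mm, which is the height of the grip's top. I'll lift off and go to the right peg.

Emit:
{"method": "arm_command", "body": {"commands": [{"gripper":0,"tx":0,"ty":0,"tz":-3,"ax":0,"ay":0,"az":0},{"gripper":0.2,"tx":0,"ty":0,"tz":-6,"ax":0,"ay":0,"az":0},{"gripper":0.5,"tx":0,"ty":0,"tz":-8,"ax":0,"ay":0,"az":0}]}}

```text
time: 9.65
position: [0.5003, 0.0566, 0.1651]
tcp_rot: [[-0.897, 0.187, 0.401], [0.171, 0.982, -0.076], [-0.408, -0.0, -0.913]]
contact_force: [0.0, 0.5, 0.9]
finger_gap: 0.0343
grip_force: 0.0
```

Run:
```python
from h import *
Rt=tool(26); g=B([-.0342,-.094,.081])+hz*Rt[:,2]
print(arm.get_obs()['time']);rel(g-.07*Rt[:,2],Rt,'pre');rel(g,Rt)
```

```text
9.65
pre t cm [-7.6  -9.38  7.56] a [ 0.    -0.033  0.001]
 t cm [-7.83 -9.39 14.56] a [ 0.    -0.033  0.001]
```

Emit:
{"method": "arm_command", "body": {"commands": [{"gripper":0.5,"tx":-4,"ty":-5,"tz":2,"ax":0,"ay":-0.03,"az":0},{"gripper":0.5,"tx":-7.6,"ty":-9.4,"tz":5,"ax":0,"ay":-0.03,"az":0},{"gripper":0.5,"tx":-7.6,"ty":-9.4,"tz":7.5,"ax":0,"ay":-0.03,"az":0},{"gripper":0.5,"tx":-7.6,"ty":-9.4,"tz":7.5,"ax":0,"ay":-0.03,"az":0}]}}

```text
time: 10.15
position: [0.5815, -0.0552, 0.1255]
tcp_rot: [[-0.885, 0.189, 0.426], [0.17, 0.982, -0.082], [-0.434, 0.0, -0.901]]
contact_force: [0.0, 0.1, 0.8]
finger_gap: 0.0427
grip_force: 0.0
```

Run:
```python
from h import *
import cv2
o=arm.get_obs();print(o['time'],o['q'],toB(o['position']))
cv2.imwrite('pics/w4.png',arm.snapshot('wrist')[:,:,::-1])
p=arm.camera_params('wrist');Tc=np.array(p['T_tool_cam']);R0=np.array(o['tcp_rot'])
for n,P in [('pegR',B([-.0342,-.094,.083])),('shutgrip',lever(0)),('hinge',B([-.03,0,.084]))]:
    q=Tc[:3,:3].T@(R0.T@(P-np.array(o['position']))-Tc[:3,3]); h=np.hypot(q[0],q[1]);a=np.arctan2(h,q[2])
    print(n,p['cx']+p['fx']*a*q[0]/h,p['cy']+p['fy']*a*q[1]/h,q)
Rt=tool(26); g=B([-.0342,-.094,.081])+hz*Rt[:,2];rel(g,Rt)
```

```text
10.15 [-0.0691  0.7357  0.0472  2.2326  2.8868  0.2722 -1.5413] [-0.0562 -0.0948  0.1255]
pegR 256.47293029952135 217.15467455394167 [-0.0001  0.0164  0.201 ]
shutgrip 431.39749247800364 98.52896029232568 [ 0.0937 -0.0506  0.135 ]
hinge 385.0885161075985 220.3491284778102 [0.0939 0.02   0.203 ]
 t cm [-0.09 -0.03  6.93] a [ 0.001 -0.005  0.   ]
```

View pics/w4.png

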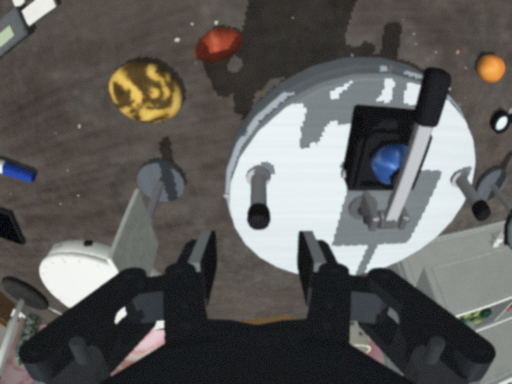

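The wrist view shows the right peg cap at (259,215), predicted (256,217). The shut grip is at (433,97), predicted (431,98), so the lever is confirmed shut. Descending to pinch the peg.

Emit:
{"method": "arm_command", "body": {"commands": [{"gripper":0.5,"tx":-0.1,"ty":0.1,"tz":4,"ax":0,"ay":0,"az":0},{"gripper":0.5,"tx":-0.1,"ty":0.1,"tz":6.9,"ax":0,"ay":0,"az":0},{"gripper":0.5,"tx":-0.1,"ty":0.1,"tz":6.9,"ax":0,"ay":0,"az":0},{"gripper":0.15,"tx":-0.1,"ty":0.1,"tz":6.9,"ax":0,"ay":0,"az":0},{"gripper":0.0,"tx":-0.1,"ty":0.1,"tz":6.9,"ax":0,"ay":0,"az":0},{"gripper":0.0,"tx":-0.1,"ty":0.1,"tz":6.9,"ax":0,"ay":0,"az":0}]}}

```text
time: 10.95
position: [0.6134, -0.0604, 0.0674]
tcp_rot: [[-0.883, 0.189, 0.431], [0.169, 0.982, -0.083], [-0.439, -0.001, -0.899]]
contact_force: [-3.8, -3.3, 5.9]
finger_gap: 0.0134
grip_force: 58.6
```

Run:
```python
from h import *
o=arm.get_obs();print(o['time'],o['q'],o['finger_gap'],o['grip_force'],o['contact_force'])
p0=np.array(o['position'])-hz*np.array(o['tcp_rot'])[:,2];b=toB(p0);print('hold',b,np.hypot(*b[:2]),np.degrees(np.arctan2(b[1],b[0])))
Rt=np.array(o['tcp_rot'])
for d in range(10,101,10):
    c=R.from_euler('z',-d,degrees=True).as_matrix()@np.array([-.0342,-.094,0])
    c[2]=b[2]
    rel(B(c)+hz*Rt[:,2],Rt,d)
```

```text
10.95 [-0.0399  0.8719  0.0209  2.1619  2.902   0.3454 -1.5466] 0.013444314580916874 58.58325183391571 [-3.7593 -3.2569  5.9456]
hold [-0.0321 -0.0939  0.0842] 0.09926241450551636 -108.87548700374944
10 t cm [ 1.61  0.73 -0.79] a [0. 0. 0.]
20 t cm [ 2.89  1.73 -1.41] a [0. 0. 0.]
30 t cm [ 4.    2.96 -1.95] a [0. 0. 0.]
40 t cm [ 4.9   4.38 -2.4 ] a [0. 0. 0.]
50 t cm [ 5.56  5.96 -2.72] a [0. 0. 0.]
60 t cm [ 5.97  7.65 -2.92] a [0. 0. 0.]
70 t cm [ 6.11  9.38 -2.99] a [0. 0. 0.]
80 t cm [ 5.97 11.12 -2.92] a [0. 0. 0.]
90 t cm [ 5.57 12.81 -2.73] a [0. 0. 0.]
100 t cm [ 4.91 14.39 -2.41] a [0. 0. 0.]
```

Emit:
{"method": "arm_command", "body": {"commands": [{"gripper":0,"tx":0.7,"ty":0.3,"tz":-0.35,"ax":0,"ay":0,"az":0},{"gripper":0,"tx":1.5,"ty":0.7,"tz":-0.75,"ax":0,"ay":0,"az":0},{"gripper":0,"tx":2.2,"ty":1.2,"tz":-1.1,"ax":0,"ay":0,"az":0},{"gripper":0,"tx":2.8,"ty":1.73,"tz":-1.38,"ax":0,"ay":0,"az":0},{"gripper":0,"tx":3.4,"ty":2.3,"tz":-1.68,"ax":0,"ay":0,"az":0},{"gripper":0,"tx":3.95,"ty":2.96,"tz":-1.93,"ax":0,"ay":0,"az":0},{"gripper":0,"tx":4.4,"ty":3.65,"tz":-2.17,"ax":0,"ay":0,"az":0},{"gripper":0,"tx":4.85,"ty":4.38,"tz":-2.38,"ax":0,"ay":0,"az":0},{"gripper":0,"tx":5.2,"ty":5.15,"tz":-2.56,"ax":0,"ay":0,"az":0},{"gripper":0,"tx":5.55,"ty":5.96,"tz":-2.72,"ax":0,"ay":0,"az":0},{"gripper":0,"tx":5.8,"ty":6.8,"tz":-2.83,"ax":0,"ay":0,"az":0},{"gripper":0,"tx":5.97,"ty":7.65,"tz":-2.92,"ax":0,"ay":0,"az":0},{"gripper":0,"tx":5.97,"ty":7.65,"tz":-2.92,"ax":0,"ay":0,"az":0}]}}

```text
time: 12.58
position: [0.5591, 0.0304, 0.0668]
tcp_rot: [[-0.886, 0.184, 0.426], [0.166, 0.983, -0.079], [-0.433, 0.001, -0.901]]
contact_force: [-9.9, 3.4, 18.9]
finger_gap: 0.0136
grip_force: 61.9
```

Run:
```python
from h import *
o=arm.get_obs();print(o['time'],o['q'],o['finger_gap'],o['grip_force'],o['contact_force'])
p0=np.array(o['position'])-hz*np.array(o['tcp_rot'])[:,2];b=toB(p0);print('hold',b,np.hypot(*b[:2]),np.degrees(np.arctan2(b[1],b[0])))
Rt=np.array(o['tcp_rot'])
for d in range(60,96,5):
    c=R.from_euler('z',-d,degrees=True).as_matrix()@np.array([-.0342,-.094,0])
    c[2]=b[2]
    rel(B(c)+hz*Rt[:,2],Rt,d)
```

```text
12.575 [-0.2492  0.8663  0.0101  2.3075  2.7565  0.4746 -1.6179] 0.013586610508868587 61.899229288101196 [-9.9364  3.3653 18.8946]
hold [-0.1024 -0.015   0.0836] 0.1034841109598577 -171.6712427303952
60 t cm [-0.35 -0.24  0.17] a [0. 0. 0.]
65 t cm [-0.25  0.62  0.12] a [0. 0. 0.]
70 t cm [-0.22  1.5   0.11] a [0. 0. 0.]
75 t cm [-0.25  2.37  0.13] a [0. 0. 0.]
80 t cm [-0.36  3.23  0.18] a [0. 0. 0.]
85 t cm [-0.53  4.08  0.26] a [0. 0. 0.]
90 t cm [-0.77  4.92  0.38] a [0. 0. 0.]
95 t cm [-1.08  5.72  0.52] a [0. 0. 0.]
```

Emit:
{"method": "arm_command", "body": {"commands": [{"gripper":0,"tx":-0.1,"ty":0.6,"tz":-0.1,"ax":0,"ay":0,"az":0},{"gripper":0,"tx":-0.15,"ty":1.5,"tz":-0.1,"ax":0,"ay":0,"az":0},{"gripper":0,"tx":-0.2,"ty":2.35,"tz":-0.05,"ax":0,"ay":0,"az":0},{"gripper":0,"tx":-0.3,"ty":3.2,"tz":0,"ax":0,"ay":0,"az":0},{"gripper":0,"tx":-0.5,"ty":4.1,"tz":0.1,"ax":0,"ay":0,"az":0},{"gripper":0,"tx":-0.75,"ty":4.9,"tz":0.2,"ax":0,"ay":0,"az":0},{"gripper":0,"tx":-0.75,"ty":4.9,"tz":0.2,"ax":0,"ay":0,"az":0},{"gripper":0,"tx":-0.75,"ty":4.9,"tz":0.2,"ax":0,"ay":0,"az":0}]}}

```text
time: 13.58
position: [0.5775, 0.0781, 0.067]
tcp_rot: [[-0.886, 0.181, 0.427], [0.164, 0.983, -0.077], [-0.434, 0.002, -0.901]]
contact_force: [-5.0, 4.8, 2.4]
finger_gap: 0.0137
grip_force: 62.7
```

Run:
```python
from h import *
import cv2
o=arm.get_obs();print(o['time'],o['q'],o['finger_gap'],o['grip_force'],o['contact_force'])
p0=np.array(o['position'])-hz*np.array(o['tcp_rot'])[:,2];b=toB(p0);print('hold',b,np.hypot(*b[:2]),np.degrees(np.arctan2(b[1],b[0])))
```

```text
13.575 [-0.3692  0.8692  0.055   2.2319  2.6685  0.3925 -1.619 ] 0.013679793942202914 62.66046166419983 [-4.9755  4.812   2.3806]
hold [-0.0932  0.0353  0.0838] 0.09970396303140688 159.26373932917332
```

Emit:
{"method": "arm_command", "body": {"commands": [{"gripper":0.3,"tx":0,"ty":0,"tz":0,"ax":0,"ay":0,"az":0},{"gripper":0.4,"tx":0,"ty":0,"tz":0,"ax":0,"ay":0,"az":0},{"gripper":0.4,"tx":0,"ty":0,"tz":0,"ax":0,"ay":0,"az":0},{"gripper":0.4,"tx":0,"ty":0,"tz":-4,"ax":0,"ay":0,"az":0},{"gripper":0.4,"tx":0,"ty":0,"tz":-9,"ax":0,"ay":0,"az":0},{"gripper":0.4,"tx":0,"ty":0,"tz":-13,"ax":0,"ay":0,"az":0},{"gripper":0.4,"tx":0,"ty":0,"tz":-13,"ax":0,"ay":0,"az":0}]}}

```text
time: 14.45
position: [0.5236, 0.0859, 0.1869]
tcp_rot: [[-0.882, 0.187, 0.433], [0.169, 0.982, -0.08], [-0.44, 0.002, -0.898]]
contact_force: [0.7, -0.5, -1.6]
finger_gap: 0.0339
grip_force: 0.0
```

Run:
```python
from h import *
import cv2
o=arm.get_obs();print(o['time'],o['contact_force'],toB(o['position']))
c=np.array(arm.snapshot('scene'));w=np.array(arm.snapshot('wrist'))
a=cv2.resize(c[150:285,200:380,::-1],(512,384),interpolation=cv2.INTER_CUBIC)
cv2.imwrite('pics/s5.png',cv2.resize(np.hstack([a,w[:,:,::-1]]),(800,300),interpolation=cv2.INTER_AREA))
p=arm.camera_params('wrist');Tc=np.array(p['T_tool_cam']);R0=np.array(o['tcp_rot'])
for ang in (-85,-90,-95):
  M=R.from_euler('z',ang,degrees=True).as_matrix()
  for n,P in [('pegR',[-.0342,-.094,.083]),('grip',[-.128,0,.088]),('hinge',[-.03,0,.084]),('pegL',[-.0342,.094,.083])]:
    P=B(M@np.array(P))
    q=Tc[:3,:3].T@(R0.T@(P-np.array(o['position']))-Tc[:3,3]); h=np.hypot(q[0],q[1]);t=np.arctan2(h,q[2])
    uw=np.array([p['cx']+p['fx']*t*q[0]/h,p['cy']+p['fy']*t*q[1]/h])
    us=proj('scene',P)
    print(ang,n,'wrist',np.round(uw*[400/512,300/384]+[400,0]),'scene',np.round((us-[200,150])*400/180))
```

```text
14.45 [ 0.6924 -0.5216 -1.5932] [-0.1396  0.0329  0.1869]
-85 pegR wrist [593. 142.] scene [ 77. 164.]
-85 grip wrist [667. 191.] scene [ 99. 100.]
-85 hinge wrist [597. 194.] scene [150. 136.]
-85 pegL wrist [605. 226.] scene [212. 110.]
-90 pegR wrist [601. 144.] scene [ 75. 160.]
-90 grip wrist [666. 196.] scene [107.  97.]
-90 hinge wrist [598. 195.] scene [152. 136.]
-90 pegL wrist [600. 227.] scene [219. 112.]
-95 pegR wrist [608. 146.] scene [ 75. 156.]
-95 grip wrist [664. 201.] scene [115.  95.]
-95 hinge wrist [597. 196.] scene [154. 135.]
-95 pegL wrist [596. 228.] scene [225. 114.]
```

View pics/s5.png

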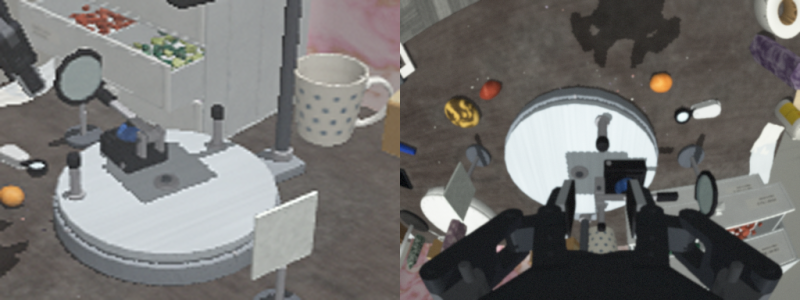

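The caps sit at (73,159) and (217,112) in the scene and (602,143) in the wrist view, within 2 px of the −90° prediction. The lever is shut with its grip in front of the magnifier at (668,197), the blue stone is in its recess under the lever, and the bystanders haven't moved. Handing in.

```bash
python3 -c "
from rig import arm
print(arm.sign_off())"
```

```text
the job is handed in; nothing more can be done
None
```

I swung the lever fully shut on the stone and turned the table a quarter turn to the left, so the clamped stone now faces the magnifier. The last images match the −90° click position within a couple of pixels, with the lever shut, the stone in its recess and nothing else moved. I handed the job in at about 14.5 s, and no verdict came back.

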